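# Seat the burr carrier in the grinder and hold it down

## Task

The grinder is open after cleaning. Pick the smaller of the two burr carriers off its stand, turn it until its splined foot meshes with the cross slot of the grinder's drive, slide it in and press it fully home against the spring, without disturbing the larger carrier or anything else on the counter. Finish while still holding it pressed down, since it springs up if let go: do not release it.

Things in the scene. Friction and masses are not known exactly. Their poses are not given: they have to be found in the camera images.
- carrier: Smaller burr carrier, 0.17 to 0.31 kg: aluminium disc 78 across, 8 thick, a 36 mm grip tab on top, a 24 mm splined steel foot below: two crossing ribs (a plus from below), each 28 long, 6 wide, round underneath. Origin: centre of the foot's underside, z up; disc from 24 to 32 above it. At the start it hangs in its stand, disc on the rim, origin 16 above the counter.
- carrier_tab (a point): Centre of the top of the smaller carrier's upright grip tab, 68 above the carrier's origin. The tab is 36 long along x, 14 thick along y, 36 high, standing centrally on the disc. The axes are the carrier's own: the foot's ribs run along x and along y, that is along the tab and across it.
- big_carrier: The larger burr carrier, to be left alone: disc 104 across, too big for the grinder; tab, foot and origin as on the smaller one. It hangs in the other stand in the same way.
- stand: Black plastic tube, 60 outside, 46 inside, 40 high, fixed to the counter, that the smaller carrier hangs in. Origin: centre of its underside. The two stands may be in either place.
- big_stand: The like tube that the larger carrier hangs in; origin as above.
- grinder: Low grinder without hopper, fixed to the counter: white base 140 (x) by 170 (y) by 70 high, on it a round open aluminium chamber, 100 outside, 90 inside, its rim 105 above the counter. Origin: centre of the underside, on the axis of the chamber and drive; z up; the chute (40 mm wide, no taller than the rim) is on the -x side.
- drive_mouth (a point): Centre of the top of the drive hub, a 54 mm square steel block in the chamber, top 97 above the counter, 8 below the rim; z up. A plus-shaped slot opens in it: arms 9 wide, 32 long over all, along this point's x and y (they turn with the hub): four meshing orientations. Home: the carrier's disc lies on the hub, flush with the rim, its origin 24 below this point.
- drive (a joint): Turn of the drive hub in the grinder about the vertical, rad, counterclockwise from above positive; 0 has the slot's arms along the grinder's x and y. It can be turned but is stiff (about 0.12 N m) and stays where it is.
- spring_plate (a joint): How far the spring plate at the bottom of the slot is pressed down, m: 0 free, 0.008 fully down. Its top is 16 below the hub's top when free. It pushes back with 5 N at once and 13 N at 0.008, more than the carrier's weight; the plate stops there and so does the carrier, disc on hub.
- tamper: Steel tamper, 58 in diameter, 92 high, standing loose; origin at the centre of its underside.
- pitcher: Steel milk pitcher, 86 in diameter, 105 high, with a side handle; loose; origin at the centre of its underside.
- cup: White cup, 64 in diameter, 60 high; loose; origin at the centre of its underside.
- brush: Brush about 170 long with a wooden handle, lying loose on the counter; origin under its middle.
- syrup: Amber syrup bottle, 72 in diameter, about 210 high; loose; origin at the centre of its underside.
Not all that is in view belongs to the job. Leave any green look-alike of the carrier alone. Leave any yellow look-alike of the grinder alone.

How it is judged (in metres and radians):
On the way, in this order (a step that is already met when the one before it is completed fails the run):
1. the smaller carrier is lifted clear of its stand in the gripper (height (world z) of carrier above 0.055 m and contact force between the fingers and carrier above 1 N), for 0.2 s.
2. its foot has meshed with the drive and entered the cross slot by 10 mm (z of carrier in the frame of drive_mouth below -0.01 m and horizontal distance between carrier and drive_mouth below 0.005 m and (angle between the x axis of carrier and the x axis of drive_mouth, either way round below 0.2 rad or angle between the x axis of carrier and the y axis of drive_mouth, either way round below 0.2 rad)), for 0.1 s.
At the end, for the whole second after the job is handed in: Smaller carrier meshed (centred to 4 mm, ribs within 0.2 rad of the slot, tilt under 0.08 rad), within 2 mm of home, spring plate down over 6 mm, still, fingers bearing on it with over 3 N through the last second; larger carrier and loose things moved under 30 mm (z of carrier in the frame of drive_mouth below -0.022 m and horizontal distance between carrier and drive_mouth below 0.004 m and (angle between the x axis of carrier and the x axis of drive_mouth, either way round below 0.2 rad or angle between the x axis of carrier and the y axis of drive_mouth, either way round below 0.2 rad) and angle between carrier's own z axis and vertical below 0.08 rad and value of joint spring_plate above 0.006 m and contact force between the fingers and carrier above 3 N and linear speed of carrier below 0.02 m/s); the arm keeps its last pose, push and grip.
It fails at once if the larger carrier is knocked or moved (distance of big_carrier from where it was at the start of the episode above 0.03 m).
It fails at once if the tamper, pitcher, cup, brush or syrup bottle is knocked or moved (distance of any of tamper, pitcher, cup, brush, syrup from where it was at the start of the episode above 0.03 m).
It also fails if it takes over 40 s, if anything falls off the work surface, if the arm or the gripper's body presses on something with over 40 N, if the wrist force passes 120 N, or if a joint passes its speed limit or range.

## Robot

A 7-joint arm with a two-finger parallel gripper is mounted at the origin on the work surface. World frame = base frame: x ahead of the robot, y to its left, z up, the work surface at z = 0. Lengths are in m, angles in degrees, forces in N, time in s.
With the tool pointing down it reaches from about 0.425 to 0.825 m from the base axis. Payload 3.6 kg.
Tool frame: the origin (TCP) lies between the finger pads; the fingertips stand ahead of it and the grasp point (between the pads) lies 6 mm ahead of it (bot.tcp_to_tips is the z of the fingertips in the tool frame, in m); z points along the fingers, y is the line along which they close (so a half turn about z gives the same grasp; the last joint's range is limited). The gripper opens to 93 mm and grips with 3 to 60 N. Pads are 15 mm wide; open, the fingers measure 128 mm over their backs; the gripper's body (75 mm by 188 mm) begins 65 mm behind the grasp point.
Start: joints at [-74.169, 35.231, -0.722, 81.555, 0.464, 63.22, -2.315], TCP at [0.194, 0.62, 0.244] pointing down, gripper open.
Joint ranges: [-178.69, 178.69], [-17.37, 117.87], [-77.05, 75.6], [15.02, 138.74], [-78.02, 258.01], [0.78, 113.62], [-162.83, 162.83]. Speed limits (degrees/s): [159.86, 159.86, 180, 180, 180, 180, 180].

## Interface

Orientations are given as a 3x3 rotation matrix whose columns are the frame's x, y, z axes.
In Python, from workcell import status, cams, workorder, spotter, bot gives the robot as it stands.
- The arm moves only by the tool step_hand, called after "Call:" as a command line: name --pt "numbers of a row" for each row, then --argument value for the rest. Schema: {"type":"object","properties":{"offsets":{"type":"array","items":{"type":"array","items":{"type":"number"},"minItems":6,"maxItems":6},"minItems":1,"maxItems":8},"aperture":{"type":"number"},"grip_force":{"type":"number"},"only":{"type":"string"},"quiet":{"type":"boolean"},"lines":{"type":"string"}},"required":["offsets"],"additionalProperties":false}. offsets is a list of rows, 1 to 8 of them, each of 6 numbers: dx, dy, dz in m, then a rotation vector rx, ry, rz in degrees; each row shifts and turns the commanded pose from where the row before left it, along the tool's axes as they then stand; what a row does not reach is not made up. A row lasts 1/12 s, in which the tool goes at most 0.0417 m and 7.16 degrees, less where a joint would pass 70% of its speed; a pose out of reach is approached as far as the arm can. aperture is the finger opening in m, set as the call begins (left out keeps the last). The fingers move at their own pace and stop on an object; grip_force is the grip in N (left out, the last holds). Time passes only in rows, so rows that do not move let the fingers close. The tool returns the time, the measured TCP pose, the force, the opening and the grip force at its end. only (a regular expression) keeps the lines of the reply that match it, lines (a string "A,B") keeps lines A to B, and quiet returns only ok. Input that does not fit is refused with a message, and nothing moves.
- status.observe(): the state, without advancing time (a new reading comes with each control period).
- cams.capture(name): name is "scene" or "top"; returns a dict with "color" (400x640x3 uint8, blue, green, red), "depth" (400x640 float32, m along the optical axis (not along the pixel's ray), 0 where there is no reading), "vertical_fov" (degrees; the focal length in pixels is half the picture's height over the tangent of half this angle, whatever the lens; pixels are square), "cx", "cy" (the principal point, pixels), "view" (4x4, takes a point from world to camera coordinates). Camera axes: x right, y down, z forward; pixel columns grow to the right and rows downward; lengths in m; the calibration is good to about 2 mm. A picture is of the moment at which its call begins.
- workorder.close_job(): hands the job in; it is judged then, once.
Trained networks look in the newest picture that a camera, given by its name, has taken for a name from the list of things; names that differ only in an ending like _2 or _b are one class to them, and where a whole thing is asked for, a point or a joint stands for the part that bears it (a point fixed in the world has none). Each returns a list of dicts, best first, with "score" (0 to 1); they miss things now and then, are a little off and sometimes report something else, mostly with a low value. They report only what shows in the picture. A call takes as long as a camera call. They do not tell look-alikes from the thing itself.
- spotter.silhouettes(camera, query): "region" (400x640 bool, what is visible of it).
- spotter.pinpoint(camera, query): "at" ([x, y, z] in m, in world coordinates, good to about 4 mm: a listed point, or the origin of a listed thing).
The state is a dict: "t": time; "q": joint angles; "qvel": joint speeds; "effort": joint torques, N m; "eef_pos": TCP position; "tcp_rot": TCP orientation; "contact_force": force on the tool from outside, world axes, zero at the start; "ft_torque": the same for the moment, N m; "grip_width": finger opening in m; "gripper_force": force on a finger pad.
Only numpy, scipy, OpenCV 4.12 (cv2) and the standard library are available. Lean on these libraries where they do the work, as an engineer would, in place of code of your own. Each camera call takes 0.05 s, during which the arm holds its last target. There are 200 camera calls.

## Working session

There is one attempt and no reset: what is moved stays moved. The work goes in short steps, Python scripts to look and compute and a tool call to move; the robot and the scene stay as the last step left them, time stands still between calls to the robot, and variables do not carry over. Pictures are saved under pics/ and viewed, at most 10 in all, crops included, and the job is handed in when it is done.

```bash
mkdir -p pics
```

Create h.py:
```python
import numpy as np, cv2
from workcell import status, cams, workorder, spotter, bot
def cloud(c):
    d=c["depth"]; f=200/np.tan(np.radians(c["vertical_fov"])/2)
    v,u=np.mgrid[0:400,0:640]
    P=np.stack([(u-c["cx"])/f*d,(v-c["cy"])/f*d,d,np.ones_like(d)],-1)
    return (P@np.linalg.inv(c["view"]).T)[...,:3]
```

Run:
```python
from h import *
o=status.observe(); print(o["t"],o["eef_pos"],np.round(o["tcp_rot"],3).tolist(),bot.tcp_to_tips)
for n in("scene","top"):
    c=cams.capture(n); cv2.imwrite(f"pics/{n}0.png",c["color"]); np.savez(f"{n}0.npz",color=c["color"],P=cloud(c),view=c["view"])
    for q in ["carrier","carrier_tab","big_carrier","stand","grinder","drive_mouth","tamper","pitcher","cup","brush","syrup"]:
        print(n,q,[(np.round(r["at"],3).tolist(),round(r["score"],2)) for r in spotter.pinpoint(n,q)[:4]])
```

```text
0.0 [0.19359802 0.61974119 0.24247917] [[-0.955, 0.298, -0.001], [0.298, 0.955, -0.002], [-0.0, -0.003, -1.0]] 0.025
scene carrier [([0.356, 0.07, -0.002], 0.83), ([0.465, 0.105, 0.015], 0.77)]
scene carrier_tab [([0.469, 0.102, 0.084], 0.93), ([0.355, 0.067, 0.071], 0.59)]
scene big_carrier [([0.589, 0.28, 0.016], 0.95)]
scene stand [([0.468, 0.098, 0.004], 0.65)]
scene grinder [([0.573, -0.138, -0.005], 0.69), ([0.319, -0.194, 0.0], 0.58)]
scene drive_mouth [([0.316, -0.191, 0.097], 0.7), ([0.574, -0.14, 0.098], 0.67)]
scene tamper [([0.61, 0.097, 0.002], 0.95), ([0.603, 0.487, 0.0], 0.6)]
scene pitcher [([0.796, 0.132, -0.0], 0.8)]
scene cup [([0.764, -0.091, -0.004], 0.89)]
scene brush [([0.516, -0.417, 0.0], 0.77)]
scene syrup [([0.604, 0.489, 0.001], 0.86)]
top carrier [([0.472, 0.101, 0.017], 0.85)]
top carrier_tab [([0.471, 0.106, 0.085], 0.98), ([0.353, 0.067, 0.064], 0.58)]
top big_carrier [([0.59, 0.287, 0.02], 0.77)]
top stand []
top grinder [([0.316, -0.191, 0.002], 0.8), ([0.571, -0.142, -0.002], 0.71)]
top drive_mouth [([0.577, -0.143, 0.1], 0.62), ([0.318, -0.193, 0.099], 0.53)]
top tamper [([0.614, 0.102, -0.001], 0.73)]
top pitcher [([0.796, 0.139, -0.001], 0.59)]
top cup [([0.795, 0.139, 0.001], 0.7), ([0.761, -0.09, -0.002], 0.53)]
top brush [([0.52, -0.416, 0.004], 0.87)]
top syrup [([0.604, 0.489, 0.001], 0.64)]
```

View pics/top0.png

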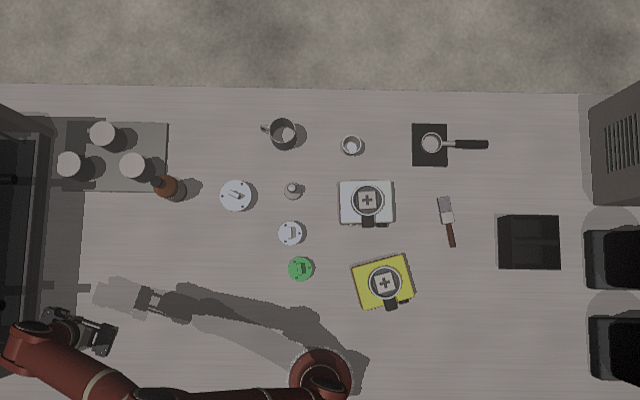

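View pics/scene0.png

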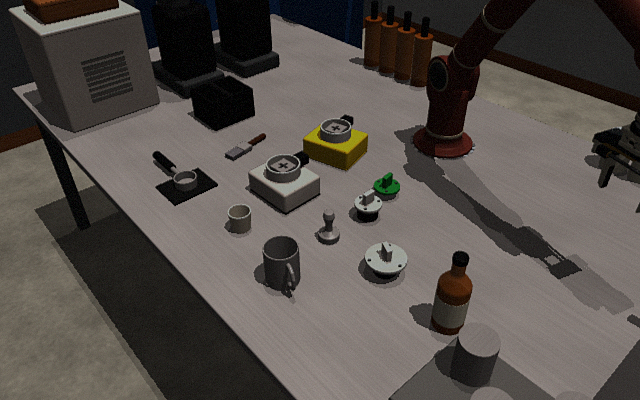

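The top view shows the white grinder at (368,203), the smaller carrier at (291,233) with the green decoy at (300,268), the big carrier at (236,195) and the yellow decoy at (385,283). The scene view agrees. Next I'll get the tab and slot angles.

Run:
```python
from h import *
ims=[]
for n,cs in(("top",((291,233),(368,201))),("scene",((368,207),(283,168)))):
    z=np.load(n+"0.npz"); P=z["P"]; 
    for (u,v) in cs: ims.append(cv2.resize(z["color"][v-22:v+22,u-30:u+30],(390,286),interpolation=cv2.INTER_CUBIC))
    D=np.hypot(P[...,0]-.47,P[...,1]-.104)
    m=(D<.035)&(P[...,2]>.06)&(P[...,2]<.1); X=P[m]
    t=m&(P[...,2]>.078); 
    print(n,m.sum(),t.sum(),X.mean(0),P[t].mean(0),np.median(P[t][:,2]))
    for k in (m,t):
        r=cv2.minAreaRect((P[k][:,:2]*1000).astype(np.float32)); print(r)
        w,V=np.linalg.eigh(np.cov(P[k][:,:2].T)); print("ang",np.degrees(np.arctan2(V[1,1],V[0,1]))%180,np.sqrt(w)*1e3)
    # slot: dark/deep points
    D=np.hypot(P[...,0]-.574,P[...,1]+.141)
    h=(D<.02); s=h&(P[...,2]<.092)
    print("hub z",np.median(P[h&~s][:,2]),s.sum(),h.sum(),P[s].mean(0))
    rim=(D<.056)&(D>.038)&(P[...,2]>.1)
    Y=P[rim]; A=np.c_[2*Y[:,:2],np.ones(len(Y))]; print("rim c",np.linalg.lstsq(A,(Y[:,:2]**2).sum(1),rcond=None)[0][:2],len(Y))
    # slot angle from 4-fold moment of intensity, on hub plane
    g=cv2.cvtColor(z["color"],cv2.COLOR_BGR2GRAY).astype(float)
    f=200/1; 
cv2.imwrite("pics/crops.png",np.vstack([np.hstack(ims[:2]),np.hstack(ims[2:])]))
```

```text
top 59 55 [0.46612213 0.10431546 0.08204156] [0.46572739 0.10452059 0.08242974] 0.0823838180977281
((466.486083984375, 104.22434997558594), (35.45545959472656, 13.021117210388184), 1.5311201810836792)
ang 2.6805372026387317 [ 4.4354134  10.82810743]
((466.2995910644531, 104.21559143066406), (35.08198165893555, 13.02126693725586), 1.5157876014709473)
ang 3.1135232385823315 [ 4.47623046 10.41415399]
hub z 0.09579172479129561 52 120 [ 0.57381854 -0.14192655  0.08067357]
rim c [ 0.57132879 -0.13827818] 135
scene 119 57 [0.47214395 0.10763294 0.07570868] [0.47083253 0.10638754 0.08319965] 0.08351543340122125
((468.53143310546875, 107.27494812011719), (20.272504806518555, 40.85020446777344), 87.13682556152344)
ang 177.68525997588708 [ 4.45591651 11.62039919]
((468.8560791015625, 105.76927185058594), (36.33944320678711, 16.434364318847656), 0.9508395791053772)
ang 3.7392852863100075 [ 4.3199177  11.12509371]
hub z 0.09654747451342827 14 87 [ 0.56683982 -0.1469755   0.08813169]
rim c [ 0.57421521 -0.13775577] 199
```

View pics/crops.png

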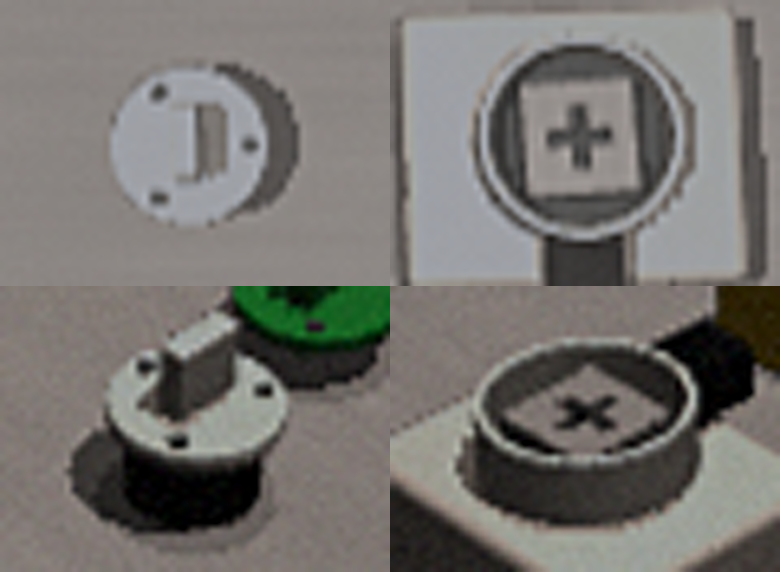

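The carrier's tab lies nearly along world x (about 3°), and the hub is turned a few degrees counterclockwise. I'll fit the slot with a rectified template, then start moving.

Add to h.py:
```python
def rectify(c,x0,y0,z,half=.03,s=.0005):
    f=200/np.tan(np.radians(c["vertical_fov"])/2); n=int(2*half/s)+1
    a=(np.arange(n)-n//2)*s; Y,X=np.meshgrid(y0+a,x0+a)   # rows x, cols y
    Q=np.stack([X,Y,np.full_like(X,z),np.ones_like(X)],-1)@np.asarray(c["view"]).T
    return cv2.remap(cv2.cvtColor(c["color"],cv2.COLOR_BGR2GRAY),(Q[...,0]/Q[...,2]*f+c["cx"]).astype(np.float32),(Q[...,1]/Q[...,2]*f+c["cy"]).astype(np.float32),cv2.INTER_CUBIC)
def fitplus(c,x0,y0,z=.097):
    g=rectify(c,x0,y0,z); best=[]
    a=(np.arange(61)-30)*.0005; Y,X=np.meshgrid(a,a)
    for t in range(-45,45):
        C,S=np.cos(np.radians(t)),np.sin(np.radians(t)); p=abs(C*X+S*Y); q=abs(-S*X+C*Y)
        T=~(((p<.0045)&(q<.016))|((q<.0045)&(p<.016)))
        r=cv2.matchTemplate(g,(T*200).astype(np.uint8),cv2.TM_CCOEFF_NORMED); _,m,_,(lu,lv)=cv2.minMaxLoc(r)
        best.append((m,t,x0+(lv+30-g.shape[0]//2)*.0005,y0+(lu+30-g.shape[1]//2)*.0005))
    return sorted(best)[-3:]
```

Run:
```python
from h import *
for n in("top","scene"):
    c=cams.capture(n); print(n,np.round(fitplus(c,.574,-.14),4).tolist())
```

```text
top [[0.9023, 3.0, 0.5735, -0.1385], [0.9033, 4.0, 0.5735, -0.1385], [0.9036, 5.0, 0.5735, -0.1385]]
scene [[0.8865, 6.0, 0.5735, -0.139], [0.8883, 5.0, 0.5735, -0.139], [0.8883, 4.0, 0.5735, -0.139]]
```

Call:
step_hand --pt "0 0 0 0 0 -6.67" --pt "0 0 0 0 0 -6.67" --pt "0 0 0 0 0 -6.67" --pt "-0.0156 -0.033 0.006 0 0 0" --pt "-0.0156 -0.033 0.006 0 0 0" --pt "-0.0156 -0.033 0.006 0 0 0" --pt "-0.0156 -0.033 0.006 0 0 0" --pt "-0.0156 -0.033 0.006 0 0 0" --aperture 0.045 --grip_force 20

```text
t: 1.97
eef_pos: [0.28, 0.4577, 0.2136]
tcp_rot: [[-0.999, -0.047, 0.0], [-0.047, 0.999, 0.0], [-0.0, 0.0, -1.0]]
contact_force: [1.4, 0.6, 0.5]
grip_width: 0.0468
gripper_force: 0.0
```

Call:
step_hand --pt "-0.0156 -0.033 0.006 0 0 0" --pt "-0.0156 -0.033 0.006 0 0 0" --pt "-0.0156 -0.033 0.006 0 0 0" --pt "-0.0156 -0.033 0.006 0 0 0" --pt "-0.0156 -0.033 0.006 0 0 0" --pt "-0.0156 -0.033 0.006 0 0 0" --pt "-0.0156 -0.033 0.006 0 0 0" --pt "-0.0156 -0.033 0.006 0 0 0"

```text
t: 2.63
eef_pos: [0.4172, 0.1999, 0.1658]
tcp_rot: [[-0.999, -0.047, 0.001], [-0.047, 0.999, 0.001], [-0.001, 0.0, -1.0]]
contact_force: [0.4, -0.1, 0.8]
grip_width: 0.0447
gripper_force: 0.0
```

Call:
step_hand --pt "-0.0154 -0.0326 0.005 0 0 0" --pt "-0.0154 -0.0326 0.005 0 0 0" --pt "-0.0154 -0.0326 0.005 0 0 0" --pt "0 0 0.0 0 0 0" --pt "0 0 0 0 0 0"

```text
t: 3.05
eef_pos: [0.468, 0.1032, 0.1505]
tcp_rot: [[-0.999, -0.04, 0.0], [-0.04, 0.999, -0.001], [-0.0, -0.001, -1.0]]
contact_force: [-0.5, 0.2, -0.3]
grip_width: 0.0451
gripper_force: 0.0
```

Run:
```python
from h import *
c=cams.capture("scene"); cv2.imwrite("pics/s1.png",cv2.resize(c["color"][150:270,288:448],(640,480)))
```

```text
(no output)
```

View pics/s1.png

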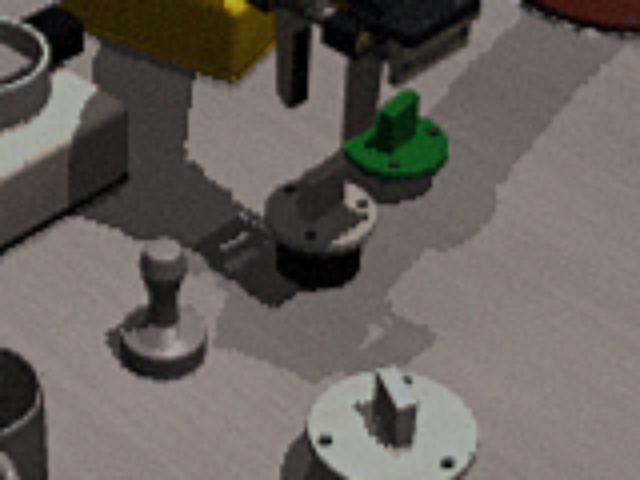

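The open fingers, at about (295,60) and (360,100), straddle the tab of the carrier at (320,215) with clear space around it. Descending and gripping.

Call:
step_hand --pt "0 0.001 0.02 0 0 0" --pt "0 0 0.02 0 0 0" --pt "0 0 0.02 0 0 0" --pt "0 0 0.01 0 0 0" --pt "0 0 0.005 0 0 0" --pt "0 0 0 0 0 0"

```text
t: 3.6
eef_pos: [0.466, 0.1084, 0.075]
tcp_rot: [[-0.999, -0.05, -0.002], [-0.05, 0.999, 0.0], [0.002, 0.0, -1.0]]
contact_force: [0.7, 0.2, -0.1]
grip_width: 0.0448
gripper_force: 0.0
```

Call:
step_hand --pt "0 0 0 0 0 0" --pt "0 0 0 0 0 0" --pt "0 0 0 0 0 0" --pt "0 0 0 0 0 0" --pt "0 0 0 0 0 0" --pt "0 0 0 0 0 0" --aperture 0.0 --grip_force 50

```text
t: 4.1
eef_pos: [0.4674, 0.1058, 0.0762]
tcp_rot: [[-0.999, -0.045, 0.001], [-0.045, 0.999, -0.001], [-0.001, -0.001, -1.0]]
contact_force: [0.8, -2.4, 3.9]
grip_width: 0.0137
gripper_force: 50.0
```

Call:
step_hand --pt "0 0 -0.01 0 0 0" --pt "0 0 -0.02 0 0 0" --pt "0 0 -0.025 0 0 0" --pt "0 0 -0.025 0 0 0" --pt "0 0 -0.025 0 0 0" --pt "0 0 -0.025 0 0 0" --pt "0 0 0 0 0 0" --pt "0 0 0 0 0 0"

```text
t: 4.77
eef_pos: [0.4671, 0.1069, 0.2061]
tcp_rot: [[-0.999, -0.046, 0.002], [-0.046, 0.999, 0.001], [-0.002, 0.001, -1.0]]
contact_force: [0.2, 0.1, -2.9]
grip_width: 0.0137
gripper_force: 50.0
```

Run:
```python
from h import *
o=status.observe(); R=o["tcp_rot"]; p=o["eef_pos"]; print(p,R[0])
zt=p[2]+.0762*0+.0080
for n in("top","scene"):
    c=cams.capture(n); P=cloud(c); print(n,[(np.round(r["at"],4).tolist(),round(r["score"],2)) for q in("carrier","carrier_tab") for r in spotter.pinpoint(n,q)[:3]])
    D=np.hypot(P[...,0]-p[0],P[...,1]-p[1]); m=(D<.05)&(abs(P[...,2]-(p[2]-.028))<.006)
    if m.sum()>30: print(m.sum(),cv2.minEnclosingCircle((P[m][:,:2]*1000).astype(np.float32)),np.median(P[m][:,2]))
    cv2.imwrite(f"pics/l_{n}.png",cv2.resize(c["color"][120:260,230:410] if n=="top" else c["color"][100:260,280:480],None,fx=3,fy=3,interpolation=cv2.INTER_CUBIC))
```

```text
[0.46706876 0.10687584 0.20605624] [-0.99892227 -0.04638188  0.0017377 ]
top [([0.3573, 0.0706, 0.0024], 0.57), ([0.352, 0.0718, 0.0655], 0.51)]
scene [([0.4655, 0.1056, 0.1458], 0.93), ([0.3616, 0.0687, 0.0045], 0.74), ([0.5887, 0.2864, 0.0001], 0.69), ([0.4652, 0.104, 0.2085], 0.78), ([0.3554, 0.0685, 0.0683], 0.55), ([0.6087, 0.1009, 0.002], 0.45)]
300 ((468.7560119628906, 106.48307800292969), 40.76665115356445) 0.17629703384781364
```

View pics/l_scene.png

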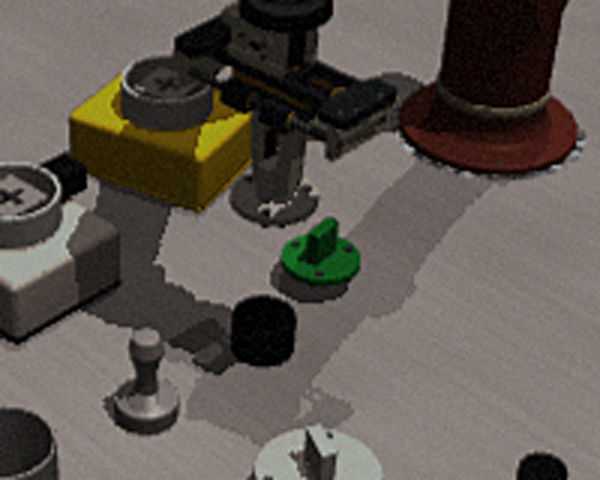

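The carrier hangs level in the fingers at about (275,200), its stand is empty at (263,330), and nothing else has moved. Moving over the grinder now.

Call:
step_hand --pt "0 0 0 0 0 -1.9" --pt "-0.0124 -0.0362 0 0 0 0" --pt "-0.0124 -0.0362 0 0 0 0" --pt "-0.0124 -0.0362 0 0 0 0" --pt "-0.0124 -0.0362 0 0 0 0" --pt "-0.0124 -0.0362 0 0 0 0" --pt "-0.0124 -0.0362 0 0 0 0" --pt "-0.0124 -0.0362 0 0 0 0"

```text
t: 5.73
eef_pos: [0.5737, -0.1407, 0.2045]
tcp_rot: [[-0.997, -0.08, -0.002], [-0.08, 0.997, 0.001], [0.002, 0.001, -1.0]]
contact_force: [0.2, 0.0, -2.2]
grip_width: 0.0138
gripper_force: 50.0
```

Call:
step_hand --pt "0 0 0 0 0 0" --pt "0 0 0 0 0 0" --pt "0 0 0 0 0 0"

```text
t: 5.98
eef_pos: [0.573, -0.1382, 0.2044]
tcp_rot: [[-0.997, -0.079, -0.003], [-0.079, 0.997, 0.002], [0.002, 0.002, -1.0]]
contact_force: [0.6, 1.0, -2.5]
grip_width: 0.014
gripper_force: 50.0
```

Run:
```python
from h import *
S=[]
for n in("scene","top","scene","scene"):
    c=cams.capture(n); o=status.observe(); p=o["eef_pos"]; P=cloud(c); print(n,p,[(np.round(r["at"],4).tolist(),round(r["score"],2)) for q in("carrier","carrier_tab") for r in spotter.pinpoint(n,q)[:2]])
    D=np.hypot(P[...,0]-p[0],P[...,1]-p[1]); m=(D<.05)&(abs(P[...,2]-(p[2]-.028))<.006)
    print(np.round(p,4),np.round(o["tcp_rot"][:,1],3))
    if m.sum()>30: print(m.sum(),cv2.minEnclosingCircle((P[m][:,:2]*1000).astype(np.float32)))
cv2.imwrite("pics/m_scene.png",cv2.resize(c["color"][60:220,200:400],None,fx=3,fy=3,interpolation=cv2.INTER_CUBIC))
```

```text
scene [ 0.57310426 -0.13717822  0.2047208 ] [([0.5741, -0.139, 0.2122], 0.72), ([0.3567, 0.0699, -0.0012], 0.69), ([0.3523, 0.064, 0.0706], 0.9), ([0.5732, -0.1391, 0.2121], 0.81)]
[ 0.5731 -0.1372  0.2047] [-0.081  0.997  0.002]
267 ((575.37841796875, -136.7044677734375), 40.53084945678711)
top [ 0.57341115 -0.13705248  0.2055131 ] [([0.3566, 0.0689, 0.0026], 0.97), ([0.5789, -0.1383, 0.1496], 0.58), ([0.3527, 0.0668, 0.0692], 0.88), ([0.5761, -0.1365, 0.2118], 0.43)]
[ 0.5734 -0.1371  0.2055] [-0.082  0.997  0.001]
40 ((567.0819091796875, -115.74939727783203), 31.396577835083008)
scene [ 0.57362821 -0.13798282  0.2058346 ] [([0.5742, -0.1386, 0.1479], 0.79), ([0.354, 0.0703, 0.0006], 0.78), ([0.5713, -0.1384, 0.211], 0.85), ([0.3533, 0.0667, 0.0718], 0.75)]
[ 0.5736 -0.138   0.2058] [-0.081  0.997  0.   ]
260 ((578.7481079101562, -139.34979248046875), 43.07320785522461)
scene [ 0.57362894 -0.13866083  0.20578431] [([0.576, -0.1378, 0.1482], 0.71), ([0.3545, 0.068, 0.0032], 0.61), ([0.3537, 0.0669, 0.0704], 0.86), ([0.5739, -0.1373, 0.2127], 0.72)]
[ 0.5736 -0.1387  0.2058] [-0.08   0.997 -0.   ]
262 ((576.6896362304688, -137.34243774414062), 41.25486755371094)
```

View pics/m_scene.png

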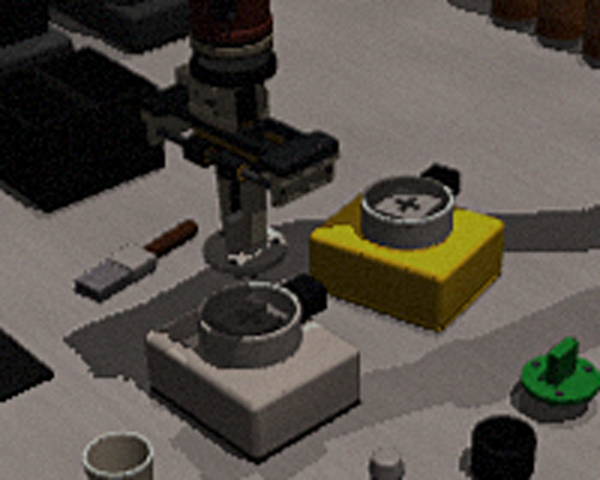

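The carrier hangs over the chamber at about (245,250), aligned with the grinder at (250,320). Descending and watching the force.

Call:
step_hand --pt "0 0 0.015 0 0 0" --pt "0 0 0.015 0 0 0" --pt "0 0 0.010 0 0 0" --pt "0 0 0.004 0 0 0" --pt "0 0 0 0 0 0" --pt "0 0 0 0 0 0"

```text
t: 7.08
eef_pos: [0.5739, -0.139, 0.1619]
tcp_rot: [[-0.997, -0.079, 0.0], [-0.079, 0.997, -0.0], [-0.0, -0.0, -1.0]]
contact_force: [-0.2, 0.6, -2.9]
grip_width: 0.0139
gripper_force: 50.0
```

Call:
step_hand --pt "0 0 0.003 0 0 0" --pt "0 0 0.002 0 0 0" --pt "0 0 0 0 0 0"

```text
t: 7.33
eef_pos: [0.5736, -0.1389, 0.1567]
tcp_rot: [[-0.997, -0.08, -0.0], [-0.08, 0.997, -0.0], [0.0, -0.0, -1.0]]
contact_force: [0.1, -0.3, -2.3]
grip_width: 0.014
gripper_force: 50.0
```

Call:
step_hand --pt "0 0 0.002 0 0 0" --pt "0 0 0 0 0 0"

```text
t: 7.5
eef_pos: [0.5736, -0.1389, 0.1545]
tcp_rot: [[-0.997, -0.08, -0.0], [-0.08, 0.997, -0.0], [0.0, -0.0, -1.0]]
contact_force: [-0.4, 0.8, -2.8]
grip_width: 0.0143
gripper_force: 50.0
```

No contact at 2.5 mm below the mouth, so it is entering the slot. Continuing.

Call:
step_hand --pt "0 0 0.002 0 0 0" --pt "0 0 0.002 0 0 0" --pt "0 0 0 0 0 0"

```text
t: 7.75
eef_pos: [0.5733, -0.1389, 0.1502]
tcp_rot: [[-0.997, -0.08, -0.001], [-0.08, 0.997, 0.0], [0.001, 0.0, -1.0]]
contact_force: [0.2, 0.0, -2.9]
grip_width: 0.0137
gripper_force: 50.0
```

Call:
step_hand --pt "0 0 0.002 0 0 0" --pt "0 0 0.002 0 0 0" --pt "0 0 0.002 0 0 0" --pt "0 0 0 0 0 0"

```text
t: 8.08
eef_pos: [0.5733, -0.1389, 0.1441]
tcp_rot: [[-0.997, -0.08, -0.001], [-0.08, 0.997, 0.0], [0.001, 0.0, -1.0]]
contact_force: [-0.6, 0.5, -2.3]
grip_width: 0.0139
gripper_force: 50.0
```

Call:
step_hand --pt "0 0 0.002 0 0 0" --pt "0 0 0.001 0 0 0" --pt "0 0 0 0 0 0" --pt "0 0 0 0 0 0"

```text
t: 8.42
eef_pos: [0.5736, -0.1389, 0.1416]
tcp_rot: [[-0.997, -0.08, -0.0], [-0.08, 0.997, -0.0], [0.0, -0.0, -1.0]]
contact_force: [-0.1, 0.0, -2.0]
grip_width: 0.0142
gripper_force: 50.0
```

Call:
step_hand --pt "0 0 0.002 0 0 0" --pt "0 0 0.002 0 0 0" --pt "0 0 0 0 0 0" --pt "0 0 0 0 0 0" --grip_force 60

```text
t: 8.75
eef_pos: [0.5739, -0.139, 0.1385]
tcp_rot: [[-0.997, -0.08, 0.001], [-0.08, 0.997, -0.0], [-0.001, -0.0, -1.0]]
contact_force: [-1.8, 0.5, 4.4]
grip_width: 0.0137
gripper_force: 60.0
```

Call:
step_hand --pt "0 0 0.002 0 0 0" --pt "0 0 0.001 0 0 0" --pt "0 0 0 0 0 0" --pt "0 0 0 0 0 0"

```text
t: 9.08
eef_pos: [0.5739, -0.139, 0.1358]
tcp_rot: [[-0.997, -0.08, 0.001], [-0.08, 0.997, -0.0], [-0.001, -0.0, -1.0]]
contact_force: [-2.4, 0.4, 7.0]
grip_width: 0.0136
gripper_force: 60.0
```

Call:
step_hand --pt "0 0 0.001 0 0 0" --pt "0 0 0 0 0 0" --pt "0 0 0 0 0 0"

```text
t: 9.33
eef_pos: [0.5739, -0.139, 0.1349]
tcp_rot: [[-0.997, -0.08, 0.001], [-0.08, 0.997, -0.0], [-0.001, -0.0, -1.0]]
contact_force: [-3.9, 1.7, 8.0]
grip_width: 0.0134
gripper_force: 60.0
```

Call:
step_hand --pt "0 0 0.0015 0 0 0" --pt "0 0 0 0 0 0" --pt "0 0 0 0 0 0"

```text
t: 9.58
eef_pos: [0.5739, -0.139, 0.1337]
tcp_rot: [[-0.997, -0.08, 0.001], [-0.08, 0.997, -0.0], [-0.001, -0.0, -1.0]]
contact_force: [-3.4, 0.1, 8.9]
grip_width: 0.0141
gripper_force: 60.0
```

Call:
step_hand --pt "0 0 0.001 0 0 0" --pt "0 0 0 0 0 0" --pt "0 0 0 0 0 0"

```text
t: 9.83
eef_pos: [0.5739, -0.139, 0.1333]
tcp_rot: [[-0.997, -0.079, 0.001], [-0.079, 0.997, -0.0], [-0.001, -0.001, -1.0]]
contact_force: [-3.7, -0.3, 11.9]
grip_width: 0.0139
gripper_force: 60.0
```

Call:
step_hand --pt "0 0 0.001 0 0 0" --pt "0 0 0 0 0 0" --pt "0 0 0 0 0 0"

```text
t: 10.08
eef_pos: [0.5739, -0.139, 0.1332]
tcp_rot: [[-0.997, -0.079, 0.001], [-0.079, 0.997, -0.001], [-0.001, -0.001, -1.0]]
contact_force: [-5.1, 0.8, 16.9]
grip_width: 0.0137
gripper_force: 60.0
```

It has hit the stop: the height holds at 0.133 m while the force climbs. A small extra press, then a check.

Call:
step_hand --pt "0 0 0.001 0 0 0" --pt "0 0 0 0 0 0" --pt "0 0 0 0 0 0" --pt "0 0 0 0 0 0"

```text
t: 10.42
eef_pos: [0.5739, -0.139, 0.1332]
tcp_rot: [[-0.997, -0.079, 0.002], [-0.079, 0.997, -0.001], [-0.002, -0.001, -1.0]]
contact_force: [-6.9, 1.4, 20.8]
grip_width: 0.0135
gripper_force: 60.0
```

Run:
```python
from h import *
c=cams.capture("scene"); P=cloud(c); o=status.observe(); print(o["contact_force"],o["eef_pos"])
D=np.hypot(P[...,0]-.574,P[...,1]+.139)
for a,b in((0,.037),(.046,.05)):
    m=(D>a)&(D<b)&(abs(P[...,2]-.105)<.008); print(m.sum(),np.median(P[m][:,2]))
cv2.imwrite("pics/e.png",cv2.resize(c["color"][100:220,220:370],None,fx=4,fy=4,interpolation=cv2.INTER_CUBIC))
```

```text
[-7.11695728  1.63291653 21.98181095] [ 0.57390763 -0.13896615  0.13316336]
202 0.10544544944404827
103 0.10321467442240528
```

View pics/e.png

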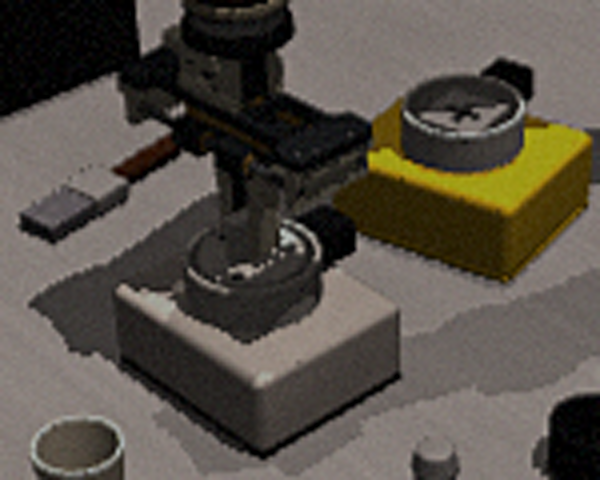

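The disc sits flush in the chamber at (255,260), still held, with brush, cup and tamper where they were. Handing in.

```bash
python3 -c "
from workcell import workorder; print(workorder.close_job())"
```

```text
the job is handed in; nothing more can be done
None
```

The smaller carrier is meshed with the drive, pressed against its stop (about 22 N down, disc flush with the rim), still gripped at 60 N, and handed in at about 10.5 s; the hand-in returned no verdict.

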